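Slide the sample carrier out from under the detector head

TASK

A flat sample carrier plate, the one with six round windows, is pushed in under the detector head of the sampling stage, and the steel hold-down weight stands in its lane. Take the weight out of the lane, then slide the windowed plate back by pressing on its bare front margin until it rests square against both stop pins at the robot's end of its lane, and only then set the weight upright and square across the middle of that bare margin, its long side along the plate's front edge, and let go. Do not touch the windows with the fingers or the weight, leave the plain plate, the jar, the bottle and the case where they stand, and keep off the detector head.

Things in the scene. Friction and masses are not known exactly. Their poses are not given: they have to be found in the camera images.
- stage: Fixed white-grey stage; flat slick top 40 mm above its origin. Origin: on the table under the middle of the stop line; x away from the robot along the lanes (body spans x -35 to 365, y -160 to 160 mm), z up. Place and yaw (to 0.3 rad) vary. Rails 8 mm wide, 12 mm high at y = -106, 0, 106 mm, x 0 to 350, bound two 98 mm lanes. Outside them 50 mm of bare top. Blue wall at the far end.
- stops_left (a point): Middle of the stop line of the left lane (stage x = 0, y = 53 mm), on the stage top. Two steel stop pins, 16 mm in diameter and 14 mm high, stand 28 mm either side of it, just on its robot side: a plate home in this lane has its front edge touching both, on the line through this point along the stage's y.
- stops_right (a point): The same for the right lane (stage x = 0, y = -53 mm).
- head (a point): Middle of the underside of the black detector head, a fixed box that bridges both lanes: 100 mm along the stage's x (stage x 225 to 325 mm), 250 mm along y, 50 mm high (knobs on top add 12 mm). Its underside is 25 mm above the stage top.
- sample_plate: Dark steel plate with six windows, 156 (x) x 90 (y) x 8 mm, about 0.32 kg (varies), in either lane, partly under the head. Origin: centre of its underside; x away from the robot, within 0.03 rad of the stage's x; z up. Front edge at x = -78 mm; the margin from there to -12 mm is bare. Starts with its front edge 85 to 125 mm from the stop pins; home, its origin is at stage x = 78 mm.
- windows: The six round windows fixed on the sample plate: brass rims 26 mm in diameter with green glass, standing 2 mm above the plate's top, in two rows of three at x = 8 and 48 mm and y = -29, 0 and 29 mm of the plate's frame. Not to be touched. Origin: on the plate's top, 8 mm above the plate's origin; same axes.
- plain_plate: Loose plate of the same outline and colour, 156 x 90 x 8 mm, about 0.32 kg, without windows, in the other lane, also partly under the head; origin and axes as for the sample plate. It stays where it is; something may be set down on it gently. Both plates are slick on the stage (friction about 0.2) but not under rubber fingertips: pressing with 12 to 20 N drags one.
- weight: Loose steel hold-down weight, about 0.5 kg (varies): foot 44 (x) x 64 (y) x 28 mm, and on its middle an upright grip bar 14 (x) x 60 (y) mm, from 28 to 60 mm above the origin. Origin: centre of its underside; z up. Starts on the stage top between pins and sample plate, up to 1.2 rad from the plate's yaw. Ends centred at x = -45, y = 0 mm of the plate's frame, x axes parallel (either way).
- jar: Bystander: loose amber jar, 44 mm diameter, 70 mm high, standing in the other lane in front of the plain plate. Origin: centre of its underside.
- bottle: Bystander: loose white bottle, 60 mm diameter, 150 mm high, standing on the table to the left or right of the stage. Origin: centre of its underside.
- case: Bystander: loose grey case, 110 (x) x 80 (y) x 35 mm high, on the table on the other side of the stage. Origin: centre of its underside.
Not all that is in view belongs to the job. What is shaped like the sample_plate but purple is not meant.

How it is judged:
By the outcome, as a careful person would: the job done as asked, in the order asked, and still so for the second after the job is handed in, with the robot touching nothing.
It also fails if it takes over 70 s, if anything falls off the work surface, if the arm or the gripper's body presses on something with over 40 N, if the wrist force passes 120 N, or if a joint passes its speed limit or range.

ROBOT

A 7-joint arm with a two-finger parallel gripper is mounted at the origin on the work surface. World frame = base frame: x ahead of the robot, y to its left, z up, the work surface at z = 0. Lengths are in m, angles in rad, forces in N, time in s.
With the tool pointing down it reaches from about 0.425 to 0.875 m from the base axis. Payload 9.9 kg.
Tool frame: the origin (TCP) lies midway between the tips of the shut fingers; the grasp point (between the pads) lies 19 mm behind it; z points along the fingers, y is the line along which they close (so a half turn about z gives the same grasp; the last joint's range is limited). The gripper opens to 85 mm and grips with 20 to 120 N. Pads are 22 mm wide; open, the fingers measure 114 mm over their backs; the gripper's body (76 mm by 85 mm) begins 54 mm behind the grasp point. The pads swing forward as they close: fully open they stand 13 mm farther back than shut.
Start: joints at [1.195, 0.576, 0.025, 1.437, -0.015, 1.129, -0.057], TCP at [0.194, -0.646, 0.231] pointing down, gripper open.
Joint ranges: [-2.76, 2.76], [-0.34, 2.15], [-1.52, 1.57], [0.19, 2.46], [-1.09, 4.23], [0.17, 1.99], [-2.82, 2.82]. Speed limits (rad/s): [2.22, 2.22, 3.01, 3.01, 3.14, 3.14, 3.14].

INTERFACE

Orientations are given as a unit quaternion [x, y, z, w].
In Python, from station import arm gives the robot as it stands.
- The arm moves only by the tool send_rows, never from a script. Its argument "series" is a list of rows, each a list of 4 numbers: the shift along the tool's x, y, z in mm, then the turn about the tool's z in degrees. A call has 1 to 10 rows; each row is the pose to reach, as a shift and turn from the pose commanded when the call began, along the tool's axes at that moment; what a row does not reach only later rows make up. A row lasts 1/8 s, in which the tool goes at most 62.5 mm and 10.7 degrees, less where a joint would pass 70% of its speed; a pose out of reach is approached as far as the arm can. A call with a gripper value outside its range is refused whole. "jaw" is the opening, from 0 (shut) to 1 (fully open), set as the call begins (left out, the last holds). The fingers move at their own pace and stop on an object; "force" is the grip in N (left out, the last holds). Time passes only in rows, so rows that repeat a pose let the fingers close. It gives the time, the measured TCP pose, the force, the opening and the grip force at its end, in the units of the state.
- arm.state(): the state, without advancing time (a new reading comes with each control period).
- arm.grab_frame(name): name is "side" or "top"; returns (picture, depth): 400x640x3 uint8, blue, green, red; 400x640 float32, m along the optical axis (not along the pixel's ray), 0 where there is no reading.
- arm.get_calibration(name): a dict with "fx", "fy", "cx", "cy" (pixels), "dist" ([k1, k2, p1, p2, k3] as OpenCV has them; the pictures are not rectified), "rvec" (rotation vector, rad) and "tvec" (3), from world to camera coordinates, as OpenCV has them. Camera axes: x right, y down, z forward; pixel columns grow to the right and rows downward; lengths in m; the calibration is good to about 2 mm. A picture is of the moment at which its call begins. get_calibration takes no time and is no camera call.
- arm.finish_job(): hands the job in; it is judged then, once.
The state is a dict: "time_s": time; "joint_positions": joint angles; "joint_velocities": joint speeds; "joint_efforts": joint torques, N m; "position": TCP position; "orientation": TCP orientation; "ft_force": force on the tool from outside, world axes, zero at the start; "moment": the same for the moment, N m; "gripper_width": opening from 0.0 (shut) to 1.0 (fully open); "finger_force": force on a finger pad.
Only numpy, scipy, OpenCV 4.12 (cv2) and the standard library are available. Lean on these libraries where they do the work, as an engineer would, in place of code of your own. Each camera call takes 0.05 s, during which the arm holds its last target. There are 200 camera calls.

## Working session

There is one attempt and no reset: what is moved stays moved. The work goes in short steps, Python scripts to look and compute and a tool call to move; the robot and the scene stay as the last step left them, time stands still between calls to the robot, and variables do not carry over. Pictures are saved under pics/ and viewed, at most 10 in all, crops included, and the job is handed in when it is done.

Besides the shell and the picture viewer there is one more tool, called after "Call:" as name([rows], argument=value, ...), one row to a line, values as JSON. send_rows: Moves the arm, as the interface text tells. Its arguments: {"type":"object","properties":{"series":{"type":"array","items":{"type":"array","items":{"type":"number"}}},"jaw":{"type":"number"},"force":{"type":"number"}},"required":["series"]}

```bash
mkdir -p pics; ls
python3 - <<'E'
from station import arm
import cv2,numpy as np
s=arm.state(); print({k:np.round(v,3) for k,v in s.items()})
for n in("top","side"):
    p,d=arm.grab_frame(n); cv2.imwrite(f"pics/{n}0.png",p); np.save(f"{n}0.npy",d)
    print(n,arm.get_calibration(n))
E
```

```text
pics
{'time_s': np.float64(0.0), 'joint_positions': array([ 1.195,  0.577,  0.025,  1.438, -0.015,  1.129, -0.057]), 'joint_velocities': array([ 0.001, -0.002,  0.001,  0.   ,  0.002,  0.001,  0.001]), 'joint_efforts': array([-1.0000e-03, -7.6576e+01,  2.2500e+00, -2.8596e+01,  1.5000e-02,
        1.3000e-02,  0.0000e+00]), 'position': array([ 0.194, -0.646,  0.23 ]), 'orientation': array([ 0.989,  0.145, -0.   , -0.001]), 'ft_force': array([0.073, 0.351, 0.248]), 'moment': array([-0.028,  0.044,  0.032]), 'finger_force': np.float64(0.0), 'gripper_width': np.float64(1.002)}
top {'fx': 481.8550569975381, 'fy': 481.8550569975381, 'cx': 317.5275562336409, 'cy': 193.06958470664276, 'dist': array([-0.08028086,  0.        ,  0.        ,  0.        ,  0.        ]), 'rvec': array([ 2.02559187, -2.19813031,  0.2213683 ]), 'tvec': array([0.08855778, 0.52276796, 1.42379613])}
side {'fx': 441.21614301674396, 'fy': 441.21614301674396, 'cx': 322.2824890232047, 'cy': 202.6825633630967, 'dist': array([-0.00762506,  0.        ,  0.        ,  0.        ,  0.        ]), 'rvec': array([ 0.97895895, -2.41486278,  1.07027234]), 'tvec': array([0.42017939, 0.28393378, 0.99479991])}
```

View pics/top0.png

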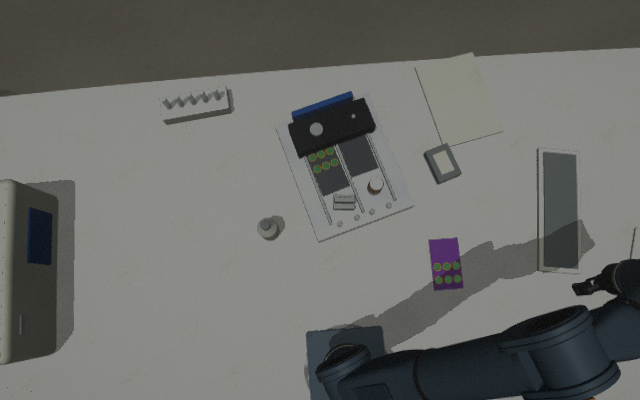

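View pics/side0.png

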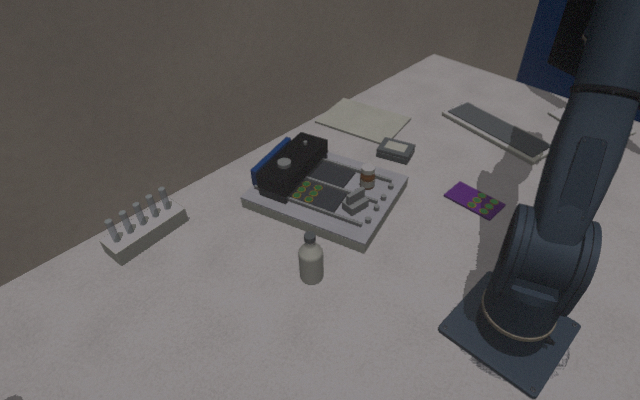

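```bash
cat > h.py <<'E'
import cv2,numpy as np
from station import arm
class Cam:
    def __init__(s,n):
        c=arm.get_calibration(n); s.n=n
        s.K=np.array([[c["fx"],0,c["cx"]],[0,c["fy"],c["cy"]],[0,0,1]]); s.D=np.array(c["dist"])
        s.rv=np.array(c["rvec"]);s.t=np.array(c["tvec"]);s.R=cv2.Rodrigues(s.rv)[0]; s.o=-s.R.T@s.t
    def rays(s,uv):
        q=cv2.undistortPoints(np.float64(uv).reshape(-1,1,2),s.K,s.D).reshape(-1,2)
        return np.c_[q,np.ones(len(q))]@s.R
    def plane(s,uv,z):
        r=s.rays(uv); return s.o+r*((z-s.o[2])/r[:,2])[:,None]
    def cloud(s,d):
        v,u=np.mgrid[:400,:640]; r=s.rays(np.stack([u,v],-1))
        return (s.o+r*d.reshape(-1,1)).reshape(400,640,3)
    def proj(s,P): return cv2.projectPoints(np.float64(P).reshape(-1,1,3),s.rv,s.t,s.K,s.D)[0].reshape(-1,2)
E
python3 - <<'E'
from h import *
c=Cam("top"); p=cv2.imread("pics/top0.png"); d=np.load("top0.npy"); X=c.cloud(d); z=X[...,2]
print("table",np.median(z[240:300,150:250]),z[240:300,150:250].std(), c.o)
roi=np.zeros((400,640),bool); roi[80:245,260:420]=1
m=roi&(z>.03)&(z<.06); k=max(cv2.findContours(m.astype(np.uint8),0,2)[0],key=cv2.contourArea)
m2=np.zeros((400,640),np.uint8); cv2.drawContours(m2,[k],-1,1,-1)
q=X[(m2>0)&m][:,:2]; r=cv2.minAreaRect((q*1000).astype(np.float32)); print("stage rect",r)
print("top z med",np.median(z[(m2>0)&m]))
hsv=cv2.cvtColor(p,cv2.COLOR_BGR2HSV)
g=(roi&(hsv[...,0]>35)&(hsv[...,0]<85)&(hsv[...,1]>90)).astype(np.uint8)
n,_,st,ce=cv2.connectedComponentsWithStats(g)
for i in range(1,n):
    if st[i,4]>8: print("green",ce[i],st[i,4],c.plane(ce[i],.058).round(4))
for lo,hi in((.085,.108),(.062,.075),(.10,.125)):
    mm=(roi&(z>lo)&(z<hi)).astype(np.uint8); n,_,st,ce=cv2.connectedComponentsWithStats(mm)
    for i in range(1,n):
        if st[i,4]>15: print(lo,hi,ce[i].round(1),st[i],X[(_==i)].mean(0).round(4))
cv2.imwrite("pics/c1.png",cv2.resize(p[85:245,265:425],None,fx=3.7,fy=3.7,interpolation=cv2.INTER_CUBIC))
E
```

```text
table 0.0009261341545592217 0.09074379574079211 [0.22557088 0.06127577 1.5012286 ]
stage rect ((618.0241088867188, -43.19770812988281), (403.09625244140625, 322.194580078125), 15.914896011352539)
top z med 0.04261561241951739
green [329.35294118 150.        ] 34 [[ 0.6613 -0.0022  0.058 ]]
green [320.5     153.65625] 32 [[0.6518 0.0263 0.058 ]]
green [312.05714286 157.11428571] 35 [[0.6428 0.0534 0.058 ]]
green [334.18181818 162.        ] 33 [[ 0.6214 -0.0138  0.058 ]]
green [325.5        165.33333333] 30 [[0.613  0.0139 0.058 ]]
green [316.97142857 168.71428571] 35 [[0.6044 0.0411 0.058 ]]
0.085 0.108 [321.5 104.7] [291  91  62  28 463] [0.7973 0.011  0.0986]
0.085 0.108 [335.6 141.9] [298 128  77  29 164] [ 0.674  -0.0221  0.0963]
0.085 0.108 [344.2 200.2] [334 198  21   6 109] [ 0.4911 -0.0309  0.0985]
0.085 0.108 [269.8 228.2] [260 218  18  20 136] [0.4254 0.1943 0.0992]
0.062 0.075 [346.1 101.8] [339  99  14   7  22] [ 0.8128 -0.0685  0.0685]
0.062 0.075 [308.4 115.2] [293 110  31  12  49] [0.7775 0.054  0.0686]
0.062 0.075 [343.6 196.1] [334 195  21   4  58] [ 0.5096 -0.0322  0.0683]
0.062 0.075 [344.1 206.3] [334 203  21   7 117] [ 0.4781 -0.0311  0.0677]
0.1 0.125 [331.4 100.6] [311  93  42  17 133] [ 0.8066 -0.0203  0.1027]
0.1 0.125 [331.8 125.7] [ 288   98   88   58 2533] [ 0.7201 -0.014   0.1153]
0.1 0.125 [301.4 111. ] [293 106  20  11  63] [0.7802 0.0749 0.1025]
0.1 0.125 [375.9 183.9] [369 178  14  13 144] [ 0.5299 -0.1283  0.1103]
0.1 0.125 [339.8 199.6] [337 198   6   5  16] [ 0.4932 -0.018   0.1025]
0.1 0.125 [351.1 199.8] [349 198   6   5  19] [ 0.4898 -0.051   0.1024]
0.1 0.125 [268.2 228.7] [260 219  16  18 139] [0.4229 0.198  0.109 ]
```

View pics/c1.png

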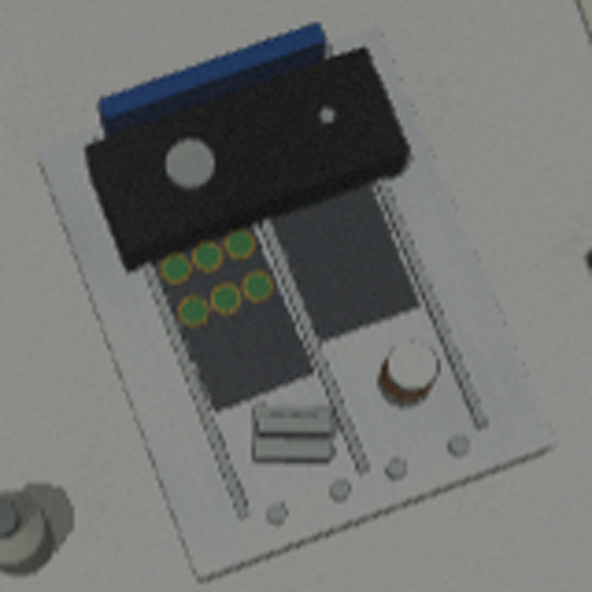

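Run:
```python
from h import *
c=Cam("top"); p=cv2.imread("pics/top0.png"); d=np.load("top0.npy"); X=c.cloud(d); z=X[...,2]
g=cv2.cvtColor(p,cv2.COLOR_BGR2GRAY)
pin=np.array([[277,514],[340,490],[396,468],[458,445]])/3.7+[265,85]-.36
# refine: pin tops by depth
for q in pin:
    u,v=q.round().astype(int); w=np.s_[v-4:v+5,u-4:u+5]; m=(z[w]>.048)&(z[w]<.058)
    print("pin ray",c.plane(q,.054).round(4),"depth",X[w][m].mean(0).round(4),m.sum())
P=c.plane(pin,.054)[:,:2]; w=P[0]-P[3]; yaw=np.arctan2(-w[0],w[1]); ex=np.array([np.cos(yaw),np.sin(yaw)]);ey=np.array([-ex[1],ex[0]])
print("span",np.linalg.norm(w),"yaw",yaw,"origin",P.mean(0)+.008*ex,"stopsL",P.mean(0)+.008*ex+.053*ey)
roi=np.zeros_like(z,bool); roi[190:215,328:360]=1
for n,lo,hi in(("bar",.09,.108),("foot",.062,.108)):
    m=roi&(z>lo)&(z<hi); r=cv2.minAreaRect((X[m][:,:2]*1000).astype(np.float32)); print(n,r)
    for zz in (.068,.1): 
        k=cv2.findContours(m.astype(np.uint8),0,2)[0][0]; a=c.plane(k.reshape(-1,2),zz)[:,:2]*1000; print(zz,cv2.minAreaRect(a.astype(np.float32)))
W=np.array([[.6604,-.0022],[.6518,.0263],[.6428,.0534],[.6214,-.0138],[.613,.0139],[.6044,.0411]]); L=np.array([[48,-29],[48,0],[48,29],[8,-29],[8,0],[8,29]])/1000.
a=L-L.mean(0);b=W-W.mean(0); t=np.arctan2((a[:,0]*b[:,1]-a[:,1]*b[:,0]).sum(),(a*b).sum()); R=np.array([[np.cos(t),-np.sin(t)],[np.sin(t),np.cos(t)]])
o=W.mean(0)-R@L.mean(0); print("plate yaw",t,"origin",o,"margin",o+R@[-.045,0],"front",o+R@[-.078,0])
```

```text
pin ray [[ 0.4288 -0.0131  0.054 ]] depth [ 0.4289 -0.0115  0.0529] 21
pin ray [[ 0.4443 -0.0664  0.054 ]] depth [ 0.4435 -0.0653  0.0541] 21
pin ray [[ 0.4588 -0.1142  0.054 ]] depth [ 0.4575 -0.1146  0.0532] 17
pin ray [[ 0.4737 -0.1673  0.054 ]] depth [ 0.4725 -0.1688  0.0536] 18
span 0.16059226333231255 yaw 0.28316723852280923 origin [ 0.45908487 -0.08801568] stopsL [ 0.44427677 -0.03712639]
bar ((491.80810546875, -30.63982582092285), (59.469791412353516, 13.487165451049805), 84.67945098876953)
0.068 ((497.4349365234375, -32.462867736816406), (60.70714569091797, 12.345459938049316), 85.28133392333984)
0.1 ((491.36492919921875, -30.36993980407715), (59.351741790771484, 12.069795608520508), 85.28136444091797)
foot ((491.997802734375, -31.739154815673828), (61.62358474731445, 44.17183303833008), 84.77465057373047)
0.068 ((491.3481140136719, -31.957843780517578), (60.972774505615234, 43.13642501831055), 85.2796630859375)
0.1 ((485.4140930175781, -29.876195907592773), (59.61145782470703, 42.17328643798828), 85.27970123291016)
plate yaw 0.3031721921366694 origin [0.60557696 0.01142396] margin [ 0.56262922 -0.00201076] front [ 0.53113421 -0.01186288]
```

Call:
send_rows([
  [462, -503, 30, -68],
  [462, -503, 30, -68],
  [462, -503, 30, -68],
  [462, -503, 30, -68],
  [462, -503, 30, -68],
  [462, -503, 30, -68],
  [462, -503, 30, -68],
  [462, -503, 30, -68],
  [462, -503, 30, -68],
  [462, -503, 30, -68],
], jaw=1)

```text
time_s: 1.35
position: [0.4669, -0.0828, 0.2038]
orientation: [0.739, 0.674, -0.0, 0.0]
ft_force: [0.0, -0.6, 0.3]
gripper_width: 0.998
finger_force: 0.0
```

```bash
cat >> h.py <<'E'
def go(x,y,z,yaw):
    "row (mm, deg) from the present pose to a world TCP pose with tool x at yaw (deg)"
    s=arm.state(); p=np.array(s["position"]); from scipy.spatial.transform import Rotation as Ro
    R=Ro.from_quat(s["orientation"]).as_matrix(); y0=np.degrees(np.arctan2(R[1,0],R[0,0]))
    d=R.T@(np.array([x,y,z])-p)*1000; t=-((yaw-y0+180)%360-180)
    print("t",round(s["time_s"],2),"pos",p.round(4),"yaw",round(y0,2),"tilt",R[:,2].round(3),"F",np.round(s["ft_force"],1),"grip",round(s["gripper_width"],3),round(s["finger_force"],1),"q7",round(s["joint_positions"][6],2))
    print("ROW",d.round(1),round(t,1))
E
python3 -c "
from h import *
go(.492,-.031,.14,84.7)"
```

```text
t 1.35 pos [ 0.4669 -0.0828  0.2038] yaw 84.69 tilt [ 0. -0. -1.] F [ 0.  -0.6  0.3] grip 0.998 0.0 q7 -0.22
ROW [53.9 20.2 63.8] -0.0
```

Call:
send_rows([
  [54, 20, 64, 0],
  [54, 20, 64, 0],
  [54, 20, 64, 0],
  [54, 20, 64, 0],
])

```text
time_s: 1.85
position: [0.4912, -0.0336, 0.1404]
orientation: [0.739, 0.673, -0.0, 0.0]
ft_force: [0.4, -0.5, -0.0]
gripper_width: 0.998
finger_force: 0.0
```

```bash
python3 -c "
from h import *
go(.492,-.031,.073,84.7)"
```

```text
t 1.85 pos [ 0.4912 -0.0336  0.1404] yaw 84.66 tilt [ 0.    -0.001 -1.   ] F [ 0.4 -0.5 -0. ] grip 0.998 0.0 q7 -0.4
ROW [ 2.7  0.5 67.4] -0.0
```

Call:
send_rows([
  [3, 0, 40, 0],
  [3, 0, 67, 0],
  [3, 0, 67, 0],
  [3, 0, 67, 0],
])

```text
time_s: 2.35
position: [0.4922, -0.0304, 0.0742]
orientation: [0.739, 0.673, 0.0, 0.001]
ft_force: [-1.0, 1.3, 0.8]
gripper_width: 0.997
finger_force: 0.0
```

Call:
send_rows([
  [0, 0, 0, 0],
  [0, 0, 0, 0],
  [0, 0, 0, 0],
  [0, 0, 0, 0],
  [0, 0, 0, 0],
  [0, 0, 0, 0],
  [0, 0, 0, 0],
  [0, 0, 0, 0],
], jaw=0, force=60)

```text
time_s: 3.35
position: [0.4919, -0.0296, 0.0732]
orientation: [0.739, 0.674, 0.0, 0.0]
ft_force: [-2.0, 0.6, 5.3]
gripper_width: 0.15
finger_force: 59.5
```

Call:
send_rows([
  [0, 0, -30, 0],
  [0, 0, -60, 0],
  [0, 0, -90, 0],
  [0, 0, -90, 0],
])

```text
time_s: 3.85
position: [0.4922, -0.0296, 0.1639]
orientation: [0.739, 0.674, 0.001, 0.001]
ft_force: [-0.3, -0.2, -6.6]
gripper_width: 0.153
finger_force: 60.5
```

```bash
python3 -c "
from h import *
go(.56,.17,.163,106.8)
p,d=arm.grab_frame('side');cv2.imwrite('pics/s1.png',cv2.resize(p[120:260,240:440],None,fx=3,fy=3))"
```

```text
t 3.85 pos [ 0.4922 -0.0296  0.1639] yaw 84.7 tilt [ 0.003 -0.    -1.   ] F [-0.3 -0.2 -6.6] grip 0.153 60.5 q7 -0.38
ROW [205.1  49.    1.1] -22.1
```

View pics/s1.png

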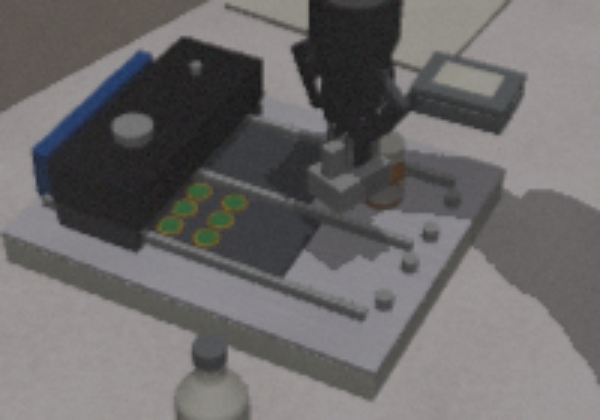

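Call:
send_rows([
  [50, 12, 0, -6],
  [105, 25, 0, -12],
  [160, 38, 0, -18],
  [205, 49, 0, -21.4],
  [205, 49, 0, -21.4],
  [205, 49, 50, -21.4],
  [205, 49, 90, -21.4],
  [205, 49, 120, -21.4],
  [205, 49, 126, -21.4],
  [205, 49, 126, -21.4],
])

```text
time_s: 5.15
position: [0.5588, 0.1696, 0.0364]
orientation: [0.601, 0.799, -0.001, -0.0]
ft_force: [0.3, -0.3, -6.0]
gripper_width: 0.149
finger_force: 60.5
```

```bash
python3 -c "
from h import *
go(.56,.17,.034,106.1)"
```

```text
t 5.15 pos [0.5588 0.1696 0.0364] yaw 106.1 tilt [-0.001 -0.    -1.   ] F [ 0.3 -0.3 -6. ] grip 0.149 60.5 q7 -0.53
ROW [0.  1.2 2.4] 0.0
```

Call:
send_rows([
  [0, 0, 1, 0],
  [0, 0, 2, 0],
  [0, 0, 3, 0],
  [0, 0, 3, 0],
])

```text
time_s: 5.65
position: [0.5593, 0.17, 0.0341]
orientation: [0.601, 0.799, 0.0, 0.0]
ft_force: [-0.9, -0.1, -6.9]
gripper_width: 0.153
finger_force: 60.5
```

Call:
send_rows([
  [0, 0, 1, 0],
  [0, 0, 2, 0],
  [0, 0, 2, 0],
])

```text
time_s: 6.02
position: [0.5594, 0.1701, 0.0333]
orientation: [0.601, 0.799, 0.0, 0.001]
ft_force: [-5.1, -1.9, 11.4]
gripper_width: 0.149
finger_force: 63.3
```

Call:
send_rows([
  [0, 0, -1, 0],
  [0, 0, -1, 0],
  [0, 0, -1, 0],
  [0, 0, -1, 0],
  [0, 0, -1, 0],
], jaw=1)

```text
time_s: 6.65
position: [0.5592, 0.17, 0.0328]
orientation: [0.601, 0.799, -0.0, -0.0]
ft_force: [0.7, -0.2, -0.3]
gripper_width: 1.003
finger_force: 0.0
```

Call:
send_rows([
  [0, 0, -40, 0],
  [0, 0, -90, 0],
  [0, 0, -125, 0],
  [0, 0, -125, 0],
])

```text
time_s: 7.15
position: [0.5607, 0.1707, 0.1607]
orientation: [0.601, 0.799, 0.002, 0.001]
ft_force: [-0.6, -0.7, -0.3]
gripper_width: 1.001
finger_force: 0.0
```

Run:
```python
from h import *
# press point: plate x -48 on centre line; plate front mid and yaw from windows
go(.5598,-.003,.12,106.1)
p,d=arm.grab_frame("top"); cv2.imwrite("pics/top2.png",p); c=Cam("top"); X=c.cloud(d); z=X[...,2]
m=(abs(X[...,0]-.56)<.06)&(abs(X[...,1]-.17)<.06)&(z>.02)&(z<.075)
if m.sum()>20: print(m.sum(),cv2.minAreaRect((X[m][:,:2]*1000).astype(np.float32)))
```

```text
t 7.15 pos [0.5607 0.1707 0.1607] yaw 106.11 tilt [ 0.005  0.002 -1.   ] F [-0.6 -0.7 -0.3] grip 1.001 0.0 q7 -0.42
ROW [-166.7  -49.2   40.4] 0.0
63 ((557.311767578125, 176.37619018554688), (43.85188674926758, 49.2017822265625), 18.552261352539062)
```

Call:
send_rows([
  [-50, -15, 0, 0],
  [-105, -31, 0, 0],
  [-167, -49, 0, 0],
  [-167, -49, 40, 0],
  [-167, -49, 70, 0],
  [-167, -49, 90, 0],
  [-167, -49, 100, 0],
  [-167, -49, 100, 0],
  [-167, -49, 100, 0],
], jaw=0, force=40)

```text
time_s: 8.32
position: [0.5589, -0.0039, 0.0583]
orientation: [0.601, 0.799, 0.0, 0.0]
ft_force: [-1.0, -0.6, 0.3]
gripper_width: -0.004
finger_force: 0.0
```

```bash
python3 -c "
from h import *
go(.5598,-.003,.048,106.1)"
```

```text
t 8.32 pos [ 0.5589 -0.0039  0.0583] yaw 106.13 tilt [ 0.001  0.    -1.   ] F [-1.  -0.6  0.3] grip -0.004 0.0 q7 -0.23
ROW [ 0.6  1.1 10.3] 0.0
```

Call:
send_rows([
  [0, 0, 4, 0],
  [0, 0, 7, 0],
  [0, 0, 9, 0],
  [0, 0, 10, 0],
  [0, 0, 10.5, 0],
  [0, 0, 10.5, 0],
])

```text
time_s: 9.07
position: [0.5589, -0.004, 0.0482]
orientation: [0.601, 0.799, 0.0, 0.0]
ft_force: [-1.9, 0.0, 8.9]
gripper_width: 0.002
finger_force: 4.5
```

Call:
send_rows([
  [0, 0, 0.4, 0],
  [0, 0, 0.4, 0],
  [0, 0, 0.4, 0],
])

```text
time_s: 9.45
position: [0.5591, -0.004, 0.0481]
orientation: [0.601, 0.799, 0.0, 0.001]
ft_force: [-3.5, -0.2, 12.8]
gripper_width: -0.001
finger_force: 6.6
```

Call:
send_rows([
  [0, 0, 0.4, 0],
  [0, 0, 0.4, 0],
  [0, -2, 0.4, 0],
  [0, -6, 0.4, 0],
  [0, -11, 0.4, 0],
  [0, -16, 0.4, 0],
  [0, -20, 0.4, 0],
])

```text
time_s: 10.32
position: [0.5416, -0.0089, 0.0481]
orientation: [0.601, 0.799, 0.002, 0.002]
ft_force: [2.2, 1.4, 12.4]
gripper_width: -0.0
finger_force: 5.8
```

```bash
cat >> h.py <<'E'
def plate(tag,ox=(.4591,-.0880),yaw=.281):
    "plate pose in the stage frame from the six green windows in the top view"
    c=Cam("top"); p,d=arm.grab_frame("top"); cv2.imwrite(f"pics/{tag}.png",p); h=cv2.cvtColor(p,cv2.COLOR_BGR2HSV)
    g=((h[...,0]>35)&(h[...,0]<85)&(h[...,1]>90)).astype(np.uint8); g[:,425:]=0
    n,_,st,ce=cv2.connectedComponentsWithStats(g); ce=ce[[i for i in range(1,n) if st[i,4]>12]]
    W=c.plane(ce,.058)[:,:2]; e=np.array([[np.cos(yaw),np.sin(yaw)],[-np.sin(yaw),np.cos(yaw)]]); S=(W-ox)@e.T*1000
    S=S[np.argsort(-S[:,0])]; print("windows(stage mm)",S.round(1).tolist())
    if len(S)==6:
        f=S[3:].mean(0);b=S[:3].mean(0); A=S[:3][np.argsort(S[:3,1])];B=S[3:][np.argsort(S[3:,1])]
        w=(A[2]-A[0])+(B[2]-B[0]); w2=b-f; t=np.arctan2(-w[0]+2*w2[1]*.5,w[1]+2*w2[0]*.5); m=(f+b)/2; u=np.array([np.cos(t),np.sin(t)])
        print("plate rel yaw",round(t,4),"origin",(m-28*u).round(1),"front mid",(m-106*u).round(1),"world origin",(np.array(ox)+e.T@(m-28*u)/1000).round(4))
E
python3 -c "
from h import *
plate('t3'); go(.4759,-.028,.048,106.1)"
```

```text
windows(stage mm) [[198.4, 86.6], [158.8, 85.7]]
t 10.38 pos [ 0.5411 -0.0091  0.0481] yaw 106.13 tilt [ 0.005  0.001 -1.   ] F [ 0.9  1.1 11.9] grip 0.001 5.9 q7 -0.24
ROW [  0.  -67.9  -0.2] 0.0
```

Call:
send_rows([
  [0, -5, 0.3, 0],
  [0, -13, 0.3, 0],
  [0, -21, 0.3, 0],
  [0, -29, 0.3, 0],
  [0, -37, 0.3, 0],
  [0, -45, 0.3, 0],
  [0, -53, 0.3, 0],
  [0, -60, 0.3, 0],
  [0, -64, 0.3, 0],
  [0, -64, 0.3, 0],
])

```text
time_s: 11.62
position: [0.4804, -0.0268, 0.048]
orientation: [0.601, 0.799, 0.002, 0.002]
ft_force: [-0.6, 0.0, 20.1]
gripper_width: 0.002
finger_force: 9.9
```

```bash
python3 -c "
from h import *
plate('t4'); go(.4759,-.028,.048,106.1)"
```

```text
windows(stage mm) [[135.0, 87.4], [94.3, 84.8]]
t 11.68 pos [ 0.4804 -0.0268  0.048 ] yaw 106.13 tilt [ 0.006  0.    -1.   ] F [ 1.   0.5 19.4] grip -0.004 10.1 q7 -0.26
ROW [ 0.1 -4.7 -0. ] 0.0
```

Call:
send_rows([
  [0, -2, -0.3, 0],
  [0, -4, -0.3, 0],
  [0, -6, -0.3, 0],
  [0, -8, -0.3, 0],
  [0, -9, -0.3, 0],
  [0, -10, -0.3, 0],
  [0, -11, -0.3, 0],
  [0, -11, -0.3, 0],
])

```text
time_s: 12.68
position: [0.4706, -0.0295, 0.0481]
orientation: [0.601, 0.799, 0.002, 0.002]
ft_force: [4.2, 1.0, 13.1]
gripper_width: -0.003
finger_force: 6.5
```

```bash
python3 -c "
from h import *
plate('t5'); go(.4759,-.028,.048,106.1)"
```

```text
windows(stage mm) [[125.0, 87.4], [83.6, 85.6]]
t 12.72 pos [ 0.4706 -0.0295  0.0481] yaw 106.14 tilt [ 0.007  0.001 -1.   ] F [ 3.6  1.4 13.3] grip 0.003 6.5 q7 -0.26
ROW [-0.   5.5  0.1] 0.0
```

Call:
send_rows([
  [0, -1, 0, 0],
  [0, -2, 0, 0],
  [0, -3, 0, 0],
  [0, -4, 0, 0],
])

```text
time_s: 13.22
position: [0.467, -0.0306, 0.0481]
orientation: [0.601, 0.799, 0.003, 0.002]
ft_force: [5.0, 2.1, 12.3]
gripper_width: 0.001
finger_force: 6.2
```

```bash
python3 -c "
from h import *
plate('t6'); go(.4759,-.028,.048,106.1)"
```

```text
windows(stage mm) [[125.5, 86.4], [84.6, 85.2]]
t 13.28 pos [ 0.4669 -0.0306  0.0481] yaw 106.15 tilt [ 0.007  0.001 -1.   ] F [ 3.7  0.9 12. ] grip -0.0 6.1 q7 -0.26
ROW [-0.   9.4  0.1] 0.0
```

Call:
send_rows([
  [0, 0, -10, 0],
  [0, 0, -60, 0],
  [0, 0, -110, 0],
  [60, 0, -115, 0],
  [120, 10, -115, 0],
  [170, 40, -115, 0],
  [170, 40, -115, 0],
  [170, 40, -115, 0],
])

```text
time_s: 14.28
position: [0.454, 0.1422, 0.1614]
orientation: [0.601, 0.799, -0.001, -0.0]
ft_force: [-0.2, -0.7, -0.7]
gripper_width: 0.003
finger_force: 0.0
```

Run:
```python
from h import *
plate('t7'); go(.4759,-.028,.048,106.1)
p=cv2.imread("pics/t7.png"); q,d=arm.grab_frame("side"); a=cv2.resize(p[140:240,290:415],None,fx=4,fy=4,interpolation=cv2.INTER_CUBIC); b=cv2.resize(q[170:240,280:405],(500,280),interpolation=cv2.INTER_CUBIC)
cv2.imwrite("pics/v7.png",np.clip(np.vstack([a,b[:200]])*1.6,0,255).astype(np.uint8))
```

```text
windows(stage mm) [[125.5, 82.3], [125.4, 53.3], [124.5, 25.3], [85.1, 52.9], [85.1, 24.6]]
t 14.32 pos [0.4541 0.1415 0.1614] yaw 106.06 tilt [-0.001 -0.001 -1.   ] F [0.2 0.  0.4] grip -0.006 0.0 q7 -0.47
ROW [-168.8  -25.8  113.6] -0.0
```

View pics/v7.png

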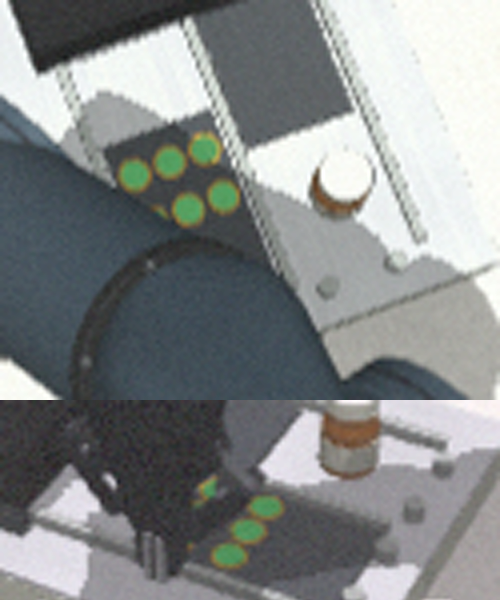

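```bash
python3 -c "
from h import *
go(.4749,-.0127,.049,106.1)"
```

```text
t 14.38 pos [0.4543 0.1412 0.1614] yaw 106.01 tilt [-0.001 -0.001 -1.   ] F [-0.3 -0.8 -0. ] grip 0.002 0.0 q7 -0.47
ROW [-153.5  -22.4  112.6] -0.1
```

Call:
send_rows([
  [-50, -7, 0, 0],
  [-105, -15, 0, 0],
  [-153, -22, 0, 0],
  [-153, -22, 50, 0],
  [-153, -22, 90, 0],
  [-153, -22, 107, 0],
  [-153, -22, 110, 0],
  [-153, -22, 112, 0],
  [-153, -22, 113, 0],
  [-153, -22, 113, 0],
])

```text
time_s: 15.62
position: [0.4763, -0.0103, 0.0491]
orientation: [0.601, 0.799, 0.0, 0.0]
ft_force: [0.0, 0.5, 0.0]
gripper_width: -0.002
finger_force: 0.0
```

Call:
send_rows([
  [0, 0, 0.6, 0],
  [0, 0, 0.6, 0],
])

```text
time_s: 15.88
position: [0.4761, -0.0102, 0.0481]
orientation: [0.601, 0.799, 0.0, 0.0]
ft_force: [-0.7, -0.2, 2.4]
gripper_width: -0.0
finger_force: 1.0
```

Call:
send_rows([
  [0, 0, 0.8, 0],
  [0, 0, 1.0, 0],
  [0, 0, 1.0, 0],
  [0, -1, 1.0, 0],
  [0, -2, 1.0, 0],
  [0, -3, 1.0, 0],
  [0, -4, 1.0, 0],
  [0, -5, 1.0, 0],
  [0, -6, 1.0, 0],
])

```text
time_s: 17.0
position: [0.4728, -0.011, 0.0481]
orientation: [0.601, 0.799, 0.002, 0.002]
ft_force: [4.5, 0.7, 9.2]
gripper_width: 0.0
finger_force: 4.7
```

Call:
send_rows([
  [0, 0, 0.6, 0],
  [0, -1, 0.6, 0],
  [0, -2, 0.6, 0],
  [0, -3, 0.6, 0],
  [0, -4, 0.6, 0],
  [0, -5, 0.6, 0],
])

```text
time_s: 17.75
position: [0.4694, -0.012, 0.048]
orientation: [0.601, 0.799, 0.003, 0.003]
ft_force: [6.2, 1.3, 13.7]
gripper_width: 0.0
finger_force: 7.2
```

Call:
send_rows([
  [0, 0, -10, 0],
  [0, 0, -60, 0],
  [0, 0, -115, 0],
  [60, 20, -115, 0],
  [110, 60, -115, 0],
  [150, 110, -115, 0],
  [154, 127, -115, 0],
  [154, 127, -115, 0],
  [154, 127, -115, 0],
  [154, 127, -115, 0],
])

```text
time_s: 19.0
position: [0.544, 0.1687, 0.1615]
orientation: [0.601, 0.799, -0.001, 0.0]
ft_force: [-0.1, -0.4, 0.4]
gripper_width: 0.0
finger_force: 0.0
```

Run:
```python
from h import *
plate('t8'); go(.5592,.170,.0335,106.1)
p=cv2.imread("pics/t8.png"); q,d=arm.grab_frame("side"); a=cv2.resize(p[140:240,290:415],None,fx=4,fy=4,interpolation=cv2.INTER_CUBIC)
cv2.imwrite("pics/v8.png",np.clip(a*1.6,0,255).astype(np.uint8))
```

```text
Traceback (most recent call last):
  File "h.py", line 29, in plate
    W=c.plane(ce,.058)[:,:2]; e=np.array([[np.cos(yaw),np.sin(yaw)],[-np.sin(yaw),np.cos(yaw)]]); S=(W-ox)@e.T*1000
      ~~~~~~~^^^^^^^^^
  File "h.py", line 12, in plane
    r=s.rays(uv); return s.o+r*((z-s.o[2])/r[:,2])[:,None]
  File "h.py", line 9, in rays
    q=cv2.undistortPoints(np.float64(uv).reshape(-1,1,2),s.K,s.D).reshape(-1,2)
      ~~~~~~~~~~~~~~~~~~~^^^^^^^^^^^^^^^^^^^^^^^^^^^^^^^^^^^^^^^^
cv2.error: OpenCV(4.12.0) /io/opencv/modules/calib3d/src/undistort.dispatch.cpp:347: error: (-215:Assertion failed) CV_IS_MAT(_src) && CV_IS_MAT(_dst) && (_src->rows == 1 || _src->cols == 1) && (_dst->rows == 1 || _dst->cols == 1) && _src->cols + _src->rows - 1 == _dst->rows + _dst->cols - 1 && (CV_MAT_TYPE(_src->type) == CV_32FC2 || CV_MAT_TYPE(_src->type) == CV_64FC2) && (CV_MAT_TYPE(_dst->type) == CV_32FC2 || CV_MAT_TYPE(_dst->type) == CV_64FC2) in function 'cvUndistortPointsInternal'
```

```bash
python3 -c "
from h import *
go(.5592,.170,.0335,106.1)"
```

```text
t 19.05 pos [0.5442 0.1688 0.1616] yaw 106.06 tilt [-0.    -0.001 -1.   ] F [-0.1 -0.1 -1. ] grip -0.003 0.0 q7 -0.46
ROW [ -3.   14.8 128.1] -0.0
```

Call:
send_rows([
  [-3, 15, 0, 0],
  [-3, 15, 0, 0],
  [-3, 15, 20, 0],
  [-3, 15, 20, 0],
  [-3, 15, 50, 0],
  [-3, 15, 90, 0],
  [-3, 15, 118, 0],
  [-3, 15, 127, 0],
  [-3, 15, 127, 0],
], jaw=1)

```text
time_s: 20.18
position: [0.5599, 0.1714, 0.0349]
orientation: [0.601, 0.799, -0.0, -0.0]
ft_force: [0.6, 0.1, -0.2]
gripper_width: 1.001
finger_force: 0.0
```

Call:
send_rows([
  [0, 0, 0, 0],
  [0, 0, 0, 0],
  [0, 0, 0, 0],
  [0, 0, 0, 0],
  [0, 0, 0, 0],
  [0, 0, 0, 0],
  [0, 0, 0, 0],
], jaw=0, force=60)

```text
time_s: 21.05
position: [0.56, 0.1712, 0.0347]
orientation: [0.601, 0.799, 0.0, 0.0]
ft_force: [-0.8, -0.7, 5.3]
gripper_width: 0.154
finger_force: 59.7
```

```bash
python3 -c "
from h import *
go(.47,-.27,.25,106.1)"
```

```text
t 21.05 pos [0.56   0.1712 0.0347] yaw 106.12 tilt [ 0. -0. -1.] F [-0.8 -0.7  5.3] grip 0.154 59.7 q7 -0.57
ROW [-399.  -208.9 -215.3] 0.0
```

Call:
send_rows([
  [0, 0, -50, 0],
  [0, 0, -110, 0],
  [0, 0, -170, 0],
  [0, 0, -215, 0],
  [-55, -29, -215, 0],
  [-110, -58, -215, 0],
  [-165, -86, -215, 0],
  [-220, -115, -215, 0],
  [-275, -144, -215, 0],
  [-330, -172, -215, 0],
])

```text
time_s: 22.3
position: [0.4849, -0.1954, 0.2486]
orientation: [0.601, 0.799, -0.0, -0.001]
ft_force: [0.7, -0.1, -6.5]
gripper_width: 0.151
finger_force: 60.7
```

Call:
send_rows([
  [-50, -26, 0, 0],
  [-69, -36, 0, 0],
  [-69, -36, 0, 0],
  [-69, -36, 0, 0],
])

```text
time_s: 22.8
position: [0.4707, -0.2687, 0.2488]
orientation: [0.601, 0.8, 0.0, -0.001]
ft_force: [-0.7, 0.2, -5.5]
gripper_width: 0.151
finger_force: 60.7
```

Run:
```python
from h import *
plate('t9'); go(.47,-.27,.25,106.1)
p=cv2.imread("pics/t9.png"); q,d=arm.grab_frame("side"); cv2.imwrite("pics/s9.png",q)
a=cv2.resize(p[130:240,280:415],None,fx=5,fy=5,interpolation=cv2.INTER_CUBIC)
cv2.imwrite("pics/v9.png",np.clip(a*1.6,0,255).astype(np.uint8))
```

```text
windows(stage mm) [[125.7, 82.3], [124.9, 53.6], [124.7, 24.6], [85.3, 53.5], [85.2, 24.5], [85.2, 82.5]]
plate rel yaw -0.006 origin [77.2 53.7] front mid [-0.8 54.1] world origin [ 0.5183 -0.015 ]
t 22.85 pos [ 0.471  -0.2684  0.249 ] yaw 106.23 tilt [-0.001  0.001 -1.   ] F [ 0.3  1.2 -7.3] grip 0.15 60.7 q7 0.47
ROW [-1.3 -1.4 -1. ] 0.1
```

View pics/v9.png

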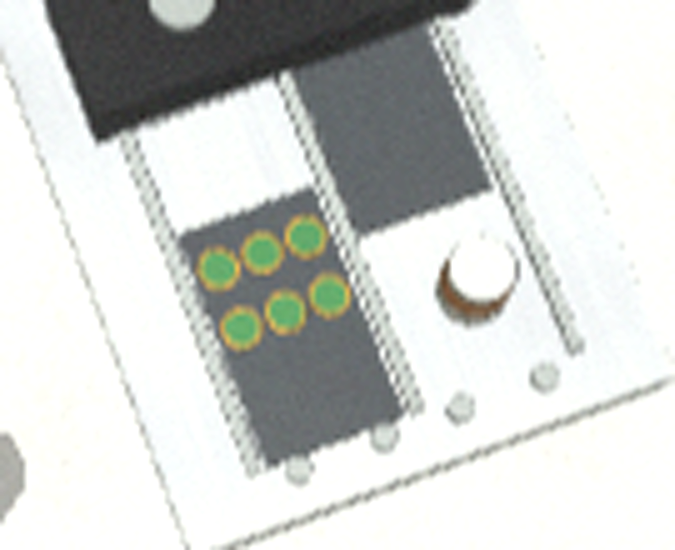

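Run:
```python
from h import *
s=arm.state(); o=np.array(s["position"]); y=np.radians(106.1); ex=np.array([np.cos(y),np.sin(y)]); ey=np.array([np.sin(y),-np.cos(y)])
for n in("side","top"):
    p,d=arm.grab_frame(n); c=Cam(n); X=c.cloud(d)
    r=X[...,:2]-o[:2]; a=r@ex*1000; b=r@ey*1000; z=X[...,2]
    m=(d>0)&(abs(a)<50)&(abs(b)<40)&(z>o[2]-.04)&(z<o[2]-.004)
    print(n,m.sum())
    if m.sum()>20:
        print("a",np.percentile(a[m],[1,3,50,97,99]).round(1),"b",np.percentile(b[m],[1,3,50,97,99]).round(1),"z",np.percentile((z[m]-o[2])*1000,[1,50,99]).round(1))
    if n=="side":
        v,u=np.where(m); print(u.min(),u.max(),v.min(),v.max())
        cv2.imwrite("pics/v10.png",np.clip(cv2.resize(p[v.min()-30:v.max()+30,u.min()-40:u.max()+40],None,fx=5,fy=5)*1.6,0,255).astype(np.uint8))
go(.475,-.0273,.15,105.9)
```

```text
side 267
a [-32.  -25.5  25.1  31.   31.9] b [-23.5 -23.2  -9.9  19.1  19.5] z [-33.6 -13.9  -4.4]
408 430 111 130
top 123
a [-3.6  0.7 24.1 29.5 29.9] b [-22.1 -21.7  -5.3  20.5  21.1] z [-33.2  -8.9  -4.3]
t 23.0 pos [ 0.4712 -0.2687  0.2494] yaw 106.23 tilt [-0.  0. -1.] F [ 1.  -0.1 -6. ] grip 0.149 60.7 q7 0.47
ROW [230.7  71.1  99.4] 0.3
```

View pics/v10.png

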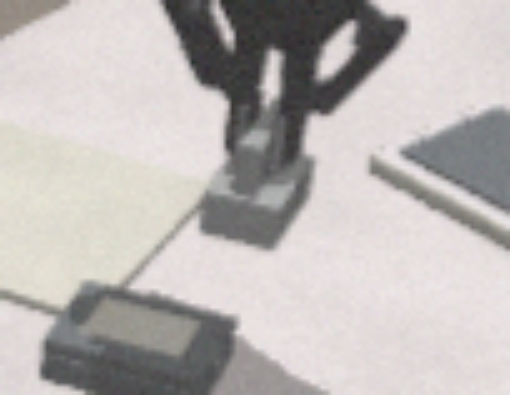

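Call:
send_rows([
  [50, 15, 0, 0.3],
  [105, 32, 0, 0.3],
  [160, 49, 0, 0.3],
  [210, 64, 0, 0.3],
  [232.4, 71, 0, 0.3],
  [232.4, 71, 40, 0.3],
  [232.4, 71, 90, 0.3],
  [232.4, 71, 130, 0.3],
  [232.4, 71, 150, 0.3],
  [232.4, 71, 150, 0.3],
])

```text
time_s: 24.25
position: [0.4739, -0.0262, 0.0985]
orientation: [0.602, 0.798, -0.001, -0.001]
ft_force: [-0.2, -0.7, -6.4]
gripper_width: 0.151
finger_force: 60.5
```

```bash
python3 -c "
from h import *
go(.4745,-.0257,.083,105.9)"
```

```text
t 24.25 pos [ 0.4739 -0.0262  0.0985] yaw 105.9 tilt [-0.002  0.    -1.   ] F [-0.2 -0.7 -6.4] grip 0.151 60.5 q7 -0.21
ROW [ 0.3  0.8 15.5] 0.0
```

Call:
send_rows([
  [0, 1, 5, 0],
  [0, 1, 9, 0],
  [0, 1, 12, 0],
  [0, 1, 14, 0],
  [0, 1, 15, 0],
  [0, 1, 15.5, 0],
  [0, 1, 15.5, 0],
])

```text
time_s: 25.12
position: [0.4755, -0.0266, 0.0839]
orientation: [0.603, 0.798, 0.0, -0.0]
ft_force: [0.5, 0.6, -5.6]
gripper_width: 0.151
finger_force: 60.8
```

Call:
send_rows([
  [1, -0.4, 0.5, 0],
  [1, -0.4, 1, 0],
  [1, -0.4, 1.4, 0],
  [1, -0.4, 1.4, 0],
])

```text
time_s: 25.62
position: [0.4749, -0.0257, 0.0826]
orientation: [0.603, 0.798, 0.0, 0.0]
ft_force: [-1.3, 0.3, -2.2]
gripper_width: 0.151
finger_force: 61.4
```

Touching down; nudge to full contact, then release gently to a partial opening.

Call:
send_rows([
  [0, 0, 0.3, 0],
  [0, 0, 0.3, 0],
  [0, 0, 0.3, 0],
])

```text
time_s: 26.0
position: [0.4751, -0.0257, 0.0826]
orientation: [0.603, 0.798, 0.0, 0.0]
ft_force: [-2.9, 0.1, 5.7]
gripper_width: 0.149
finger_force: 62.4
```

Call:
send_rows([
  [0, 0, 0, 0],
  [0, 0, 0, 0],
  [0, 0, 0, 0],
  [0, 0, 0, 0],
  [0, 0, -2, 0],
], jaw=0.55)

```text
time_s: 26.62
position: [0.4748, -0.0257, 0.0842]
orientation: [0.603, 0.798, -0.0, -0.0]
ft_force: [-0.7, -0.2, -0.6]
gripper_width: 0.554
finger_force: 0.0
```

Call:
send_rows([
  [0, 0, -30, 0],
  [0, 0, -80, 0],
  [0, 0, -130, 0],
  [-60, -10, -150, 0],
  [-120, -20, -150, 0],
  [-180, -30, -150, 0],
  [-230, -50, -150, 0],
  [-230, -50, -150, 0],
  [-230, -50, -150, 0],
])

```text
time_s: 27.75
position: [0.4894, -0.26, 0.2341]
orientation: [0.603, 0.798, 0.0, -0.0]
ft_force: [0.5, 1.4, -0.1]
gripper_width: 0.548
finger_force: 0.0
```

Run:
```python
from h import *
plate('t11'); go(.475,-.0257,.25,105.9)
p,d=arm.grab_frame("top"); c=Cam("top"); X=c.cloud(d); z=X[...,2]
roi=(abs(X[...,0]-.475)<.06)&(abs(X[...,1]+.027)<.06)
e=np.array([[np.cos(.279),np.sin(.279)],[-np.sin(.279),np.cos(.279)]])
for n,lo,hi in(("bar",.098,.118),("foot",.068,.118)):
    m=roi&(z>lo)&(z<hi); S=(X[m][:,:2]-[.4591,-.088])@e.T*1000; print(n,m.sum(),cv2.minAreaRect(S.astype(np.float32)))
cv2.imwrite("pics/v11.png",np.clip(cv2.resize(p[130:240,280:415],None,fx=5,fy=5,interpolation=cv2.INTER_CUBIC)*1.6,0,255).astype(np.uint8))
```

```text
windows(stage mm) [[125.7, 82.3], [125.6, 24.5], [125.1, 53.4], [85.6, 53.4], [85.4, 24.3], [85.0, 82.0]]
plate rel yaw 0.0027 origin [77.4 53.2] front mid [-0.6 53. ] world origin [ 0.5187 -0.0154]
t 27.8 pos [ 0.4897 -0.2593  0.2343] yaw 105.9 tilt [ 0.     0.001 -1.   ] F [ 0.4 -0.6 -0.6] grip 0.549 0.0 q7 0.4
ROW [228.7  49.9 -15.5] 0.0
bar 103 ((32.7847900390625, 53.5987434387207), (59.559085845947266, 14.317621231079102), 89.2937240600586)
foot 317 ((31.947010040283203, 53.252525329589844), (64.87317657470703, 44.61593246459961), 88.9485092163086)
```

View pics/v11.png

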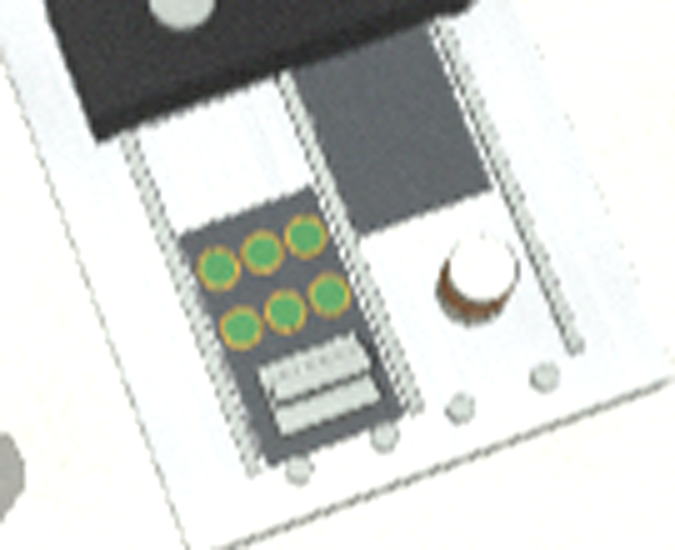

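The picture shows the plate against both pins at (299,468) and (384,437). The weight stands square on the bare margin around (318,385), centred within about 1 mm, and the jar and plain plate have not moved.

```bash
python3 -c "
from station import arm
print(arm.finish_job())"
```

```text
the job is handed in; nothing more can be done
None
```

The job is handed in: by the last camera check the windowed plate sits square against both stop pins, the weight stands upright across the middle of its bare margin to about 1 mm, and the run took about 28 s (no verdict was returned).

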